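Clamp a stretched canvas in the hanger-fitting jig

TASK

A small stretched canvas lies loose and face down on the jig where its hanging hardware will be screwed on. With the fingertips push it along the board, without lifting it, until it sits square and flush against both the far fence and the left fence; then push the red lever of the toggle clamp over until it snaps past its centre and the rubber pad holds the canvas down. Leave the things lying round the jig where they are.

Things in the scene. Friction and masses are not known exactly. Their poses are not given: they have to be found in the camera images.
- jig: fixed plywood board 15 mm thick, x -116..+124 mm, y -172..+172 mm from its origin on the table; x away from the robot, y left, z up. On it two dark fences 13 mm high, 14 mm thick: far fence, inner face x = +110 mm (y -148..+67); left fence, inner face y = +75 mm (x -80..+100). Outside the left fence, at x = +20 mm, a steel toggle clamp on a wooden block
- jig_corner (a point): where the inner faces of the two fences meet on the board's top, at jig (110, 75, 15) mm
- canvas: stretched canvas lying face down (pine bars and staples on top) on the board, loose, 180 x 205 x 16 mm, about 0.2 kg. Origin mid-thickness (8 mm above the board) at the middle of its right edge; its z axis runs 205 mm to the left edge (along jig y when seated), its x axis along the 180 mm side (jig x when seated), its y axis points down
- canvas_mid (a point): centre of the canvas: half its length, width and thickness (8 mm above the board when flat)
- canvas_corner (a point): the canvas's far left bottom corner; it comes to jig_corner when the canvas is home
- clamp_handle (a joint): lever angle (rad) about clamp_pivot: 0 open (lever leans 40 degrees, 0.70 rad, from upright to the outside, jig +y; arm and pad raised; it stays so by itself), grows as it swings up and over towards the canvas (jig -y). Pad meets the canvas at 0.41, then stiffer, a few N at the grip; 0.70 upright, dead centre; past it the lever snaps by itself to its stop at 0.855, locked
- clamp_pivot (a point): pivot axis of the lever (axis along jig x), 99 mm above the table
- handle_tip (a point): rounded end of the lever, 97.5 mm from the pivot. The red grip, a round bar 15 mm thick, covers the last 68 mm; the bare steel below it is 5 mm thick along jig x
- clamp_pad: black rubber pad, 19 mm across, on a sprung spindle at the end of the clamp's arm; when clamped it stands on the canvas 27 mm in from the left fence and presses with about 6 N
- screwdriver: screwdriver, 190 mm long, to the right of the jig; leave alone
- tag_pack: flat pale pack 88 x 62 x 14 mm, right front; leave alone
- card_deck: small blue box 66 x 98 x 30 mm, left of the jig; leave alone
- card_deck_b: small pale green box 66 x 98 x 30 mm, far left in front; leave alone
- pencil_box: plywood pencil box 62 x 206 x 42 mm, left front; leave alone
- paint_tin: flat black tin 87 x 131 x 21 mm, left of the jig; leave alone

How it is judged:
On the way, in this order (a step that is already met when the one before it is completed fails the run):
1. the canvas lies flat, square and flush in the corner of the two fences, the clamp still open (horizontal distance between canvas_corner and jig_corner below 0.004 m and angle between the z axis of canvas and the y axis of jig, either way round below 0.02 rad and height (world z) of canvas_mid below 0.026 m and value of joint clamp_handle below 0.3 rad), for 0.2 s.
2. the lever has snapped past centre to its stop and the pad presses on the canvas (value of joint clamp_handle above 0.78 rad and contact force between clamp_pad and canvas above 3 N), for 0.2 s.
At the end, for the whole second after the job is handed in: the canvas lies still and flat on the board with its far left corner within 4 mm of the fence corner and square to the fences within 0.02 rad; the lever is past centre (joint over 0.78 rad) and the pad presses on the canvas with more than 3 N (all of step 2 and horizontal distance between canvas_corner and jig_corner below 0.004 m and angle between the z axis of canvas and the y axis of jig, either way round below 0.02 rad and height (world z) of canvas_mid below 0.026 m and linear speed of canvas below 0.01 m/s); the robot touches nothing.
It fails at once if the canvas is lifted, carried or tipped up (centre 10 mm above where it lies flat) (height (world z) of canvas_mid above 0.033 m).
It fails at once if one of the things lying round the jig (screwdriver, tag pack, card boxes, pencil box, tin) is shifted by more than 15 mm (distance of any of screwdriver, tag_pack, card_deck, card_deck_b, pencil_box, paint_tin from where it was at the start of the episode above 0.015 m).
It also fails if it takes over 64 s, if anything falls off the work surface, if the arm or the gripper's body presses on something with over 40 N, if the wrist force passes 120 N, or if a joint passes its speed limit or range.

ROBOT

A 7-joint arm with a two-finger parallel gripper is mounted at the origin on a cart in front of the work surface, level with it; the furniture and walls round the work are solid. World frame = base frame: x ahead of the robot, y to its left, z up, the work surface at z = 0. Lengths are in m, angles in rad, forces in N, time in s.
With the tool pointing down it reaches from about 0.4 to 0.85 m from the base axis. Payload 10.4 kg.
Tool frame: the origin (TCP) lies at the very end of the fingers, on their centre line; the grasp point (between the pads) lies 19 mm behind it (grip_point_offset is the distance from the TCP to the grasp point, in m); z points along the fingers, y is the line along which they close (so a half turn about z gives the same grasp; the last joint's range is limited). The gripper opens to 87 mm and grips with 3 to 60 N. Pads are 19 mm wide; open, the fingers measure 117 mm over their backs; the gripper's body (75 mm by 190 mm) begins 51 mm behind the grasp point.
Start: joints at [-1.369, 0.332, -0.065, 1.46, 0.022, 1.35, -0.088], TCP at [0.139, 0.609, 0.223] pointing down, gripper open.
Joint ranges: [-2.6, 2.6], [-0.5, 2.12], [-1.47, 1.34], [0.16, 2.42], [-1.27, 4.41], [0.06, 2.06], [-2.6, 2.6]. Speed limits (rad/s): [2.22, 2.22, 2.79, 2.79, 3.14, 3.14, 3.14].

INTERFACE

Orientations are given as a unit quaternion [x, y, z, w].
In Python, from bench import * gives the robot as it stands.
- The arm moves only by the tool play_rows, never from a script. Its argument "increments" is text: rows parted by semicolons, each of 7 numbers parted by spaces: the turn, a rotation vector about the tool's x, y, z in rad, then the shift along the tool's x, y, z in m, then the opening, from 0 (shut) to 1 (fully open). A call has 1 to 8 rows; each row is the pose to reach, as a shift and turn from the pose commanded when the call began, along the tool's axes at that moment; what a row does not reach only later rows make up. A row lasts 1/10 s, in which the tool goes at most 50 mm and 8.59 degrees, less where a joint would pass 70% of its speed; a pose out of reach is approached as far as the arm can. A call with a gripper value outside its range is refused whole. The fingers move at their own pace and stop on an object; "grip_force" is the grip in N (left out, the last holds). Time passes only in rows, so rows that repeat a pose let the fingers close. It gives the time, the measured TCP pose, the force, the opening and the grip force at its end, in the units of the state.
- read_state(): the state, without advancing time (a new reading comes with each control period).
- camera(name): name is "side" or "top"; returns a dict with "color" (400x640x3 uint8, red, green, blue), "fx", "fy", "cx", "cy" (pixels), "camera_from_world" (4x4, takes a point from world to camera coordinates). Camera axes: x right, y down, z forward; pixel columns grow to the right and rows downward; lengths in m; the calibration is good to about 2 mm. A picture is of the moment at which its call begins. There is no depth.
- close_job(): hands the job in; it is judged then, once.
The state is a dict: "time": time; "joint_positions": joint angles; "joint_vel": joint speeds; "joint_torque": joint torques, N m; "ee_pos": TCP position; "eef_rot": TCP orientation; "ft_force": force on the tool from outside, world axes, zero at the start; "torque": the same for the moment, N m; "width": finger opening in m; "grip_force": force on a finger pad.
Only numpy, scipy, OpenCV 4.12 (cv2) and the standard library are available. Lean on these libraries where they do the work, as an engineer would, in place of code of your own. Each camera call takes 0.05 s, during which the arm holds its last target. There are 200 camera calls.

## Working session

There is one attempt and no reset: what is moved stays moved. The work goes in short steps, Python scripts to look and compute and a tool call to move; the robot and the scene stay as the last step left them, time stands still between calls to the robot, and variables do not carry over. Pictures are saved under pics/ and viewed, at most 10 in all, crops included, and the job is handed in when it is done.

Besides the shell and the picture viewer there is one more tool, called after "Emit:" as name(argument=value, ...) on one line, values as JSON. play_rows: Moves the arm, as the interface text tells. Its arguments: {"type":"object","properties":{"increments":{"type":"string"},"grip_force":{"type":"number"}},"required":["increments"]}

```bash
mkdir -p pics
python3 - <<'E'
from bench import *
import cv2,numpy as np
for n in("top","side"):
    c=camera(n); cv2.imwrite(f"pics/{n}0.png",c["color"][:,:,::-1]); np.savez(f"{n}.npz",**{k:c[k] for k in c})
    print(n,c["fx"],c["fy"],c["cx"],c["cy"],np.round(c["camera_from_world"],3).tolist())
s=read_state();print(s)
E
```

```text
top 480.1604474368308 480.1604474368308 327.7197703595518 188.91253443797842 [[-0.021, -1.0, -0.001, -0.063], [-0.995, 0.021, -0.098, 0.48], [0.098, -0.002, -0.995, 1.803], [0.0, 0.0, 0.0, 1.0]]
side 450.64518084012906 450.64518084012906 313.384378641214 189.6504818115657 [[0.998, -0.059, 0.016, -0.486], [-0.019, -0.553, -0.833, 0.064], [0.058, 0.831, -0.553, 1.479], [0.0, 0.0, 0.0, 1.0]]
{'time': 0.1, 'joint_positions': array([-1.36858188,  0.33279506, -0.06471801,  1.46084629,  0.02160033,
        1.34989928, -0.08850151]), 'joint_vel': array([ 7.69580744e-04, -1.89615487e-03, -4.31226313e-04, -2.35569232e-04,
        3.71175424e-05,  1.45878508e-03,  5.02236904e-04]), 'joint_torque': array([ 1.93487940e-03, -6.24538636e+01,  2.49485811e-02, -3.90719032e+01,
       -6.14179345e-02,  3.65773367e-02,  1.27380863e-04]), 'ee_pos': array([0.1392449 , 0.60894029, 0.22184732]), 'eef_rot': array([ 1.12153462e-01,  9.93690701e-01, -6.24616840e-04, -4.48488056e-05]), 'ft_force': array([ 0.42527215, -0.18851331, -0.57417278]), 'torque': array([ 0.01256096,  0.0170796 , -0.00857828]), 'grip_force': 0.0, 'width': 0.0874556535632502}
```

View pics/top0.png

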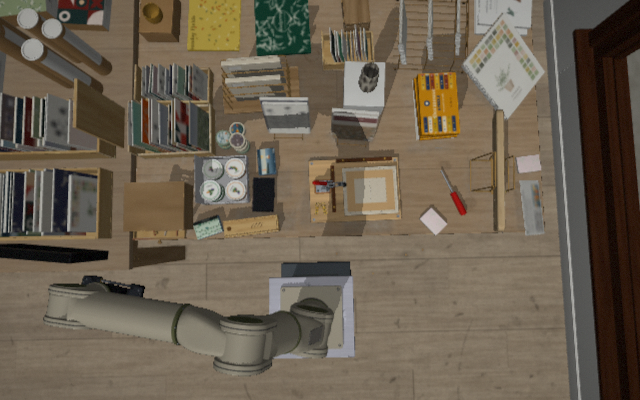

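View pics/side0.png

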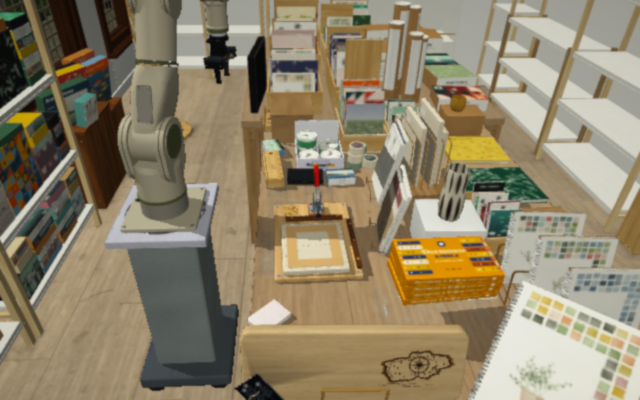

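The top view shows the jig at about (355,188) with the canvas at about (371,191) on it, and the red lever at about (322,184). The side view shows the jig at about (317,243) and the lever at (317,177). I'll enlarge both.

Run:
```python
import cv2
a=cv2.imread("pics/top0.png")[145:230,300:410]; b=cv2.imread("pics/side0.png")[160:290,260:375]
cv2.imwrite("pics/topc.png",cv2.resize(a,None,fx=7,fy=7,interpolation=cv2.INTER_CUBIC))
cv2.imwrite("pics/sidec.png",cv2.resize(b,None,fx=4.6,fy=4.6,interpolation=cv2.INTER_CUBIC))
```

```text
(no output)
```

View pics/topc.png

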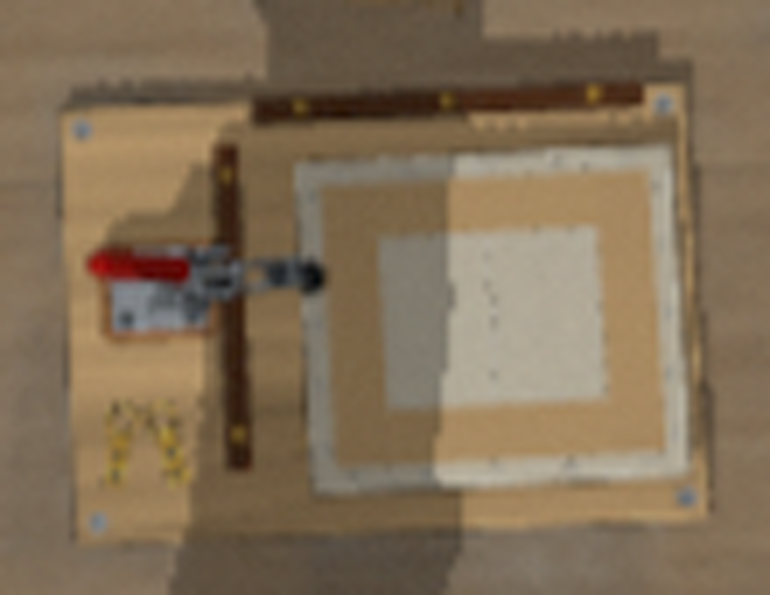

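View pics/sidec.png

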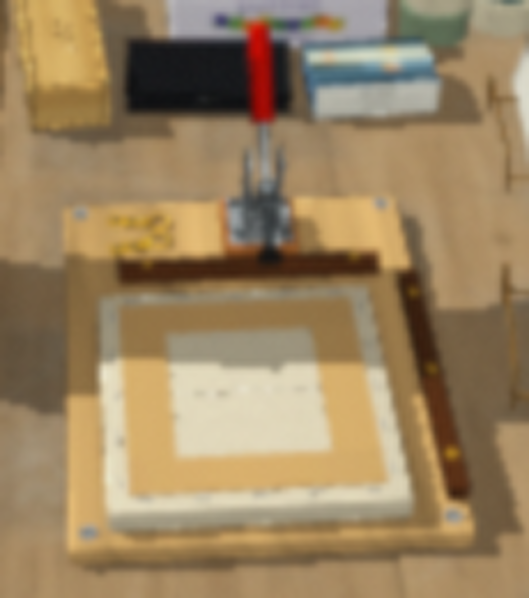

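Crops: in the top crop the board corners are at (62,110), (685,85), (708,515), (78,540), and the canvas corners at (296,165), (668,148), (690,470), (316,493). Side crop board corners are (65,210), (400,200), (470,540), (70,553); the lever is upright-left, so the clamp is open. Next I'll fit the poses.

```bash
cat > h.py <<'E'
import numpy as np
from scipy.optimize import least_squares
C={n:dict(np.load(f"{n}.npz")) for n in("top","side")}
def proj(n,P):
    c=C[n];p=c["camera_from_world"]@np.r_[P,1];return np.array([c["fx"]*p[0]/p[2]+c["cx"],c["fy"]*p[1]/p[2]+c["cy"]])
def crop(n,q):
    s,o=((7,(300,145)) if n=="top" else (4.6,(260,160)));return (np.array(q)+.5)/s-.5+o
def fit(obs,x0,free_z=False):
    # obs: (cam, croppixel, localxyz)
    def T(v,l):
        c,s=np.cos(v[2]),np.sin(v[2]);return np.array([v[0]+c*l[0]-s*l[1],v[1]+s*l[0]+c*l[1],l[2]+(v[3] if free_z else 0)])
    f=lambda v:np.concatenate([proj(n,T(v,l))-crop(n,q) for n,q,l in obs])
    r=least_squares(f,x0,x_scale=.01,loss="soft_l1");return r.x,r.fun.reshape(-1,2)
def tri(a,b):
    return least_squares(lambda P:np.r_[proj("top",P)-crop("top",a),proj("side",P)-crop("side",b)],[.6,0,.05]).x
E
python3 - <<'E'
from h import *
np.set_printoptions(precision=4,suppress=True)
J=[("top",q,l) for q,l in zip([(62,110),(685,85),(708,515),(78,540),(255,122),(643,103),(238,145),(250,468)],
 [(.124,.172,.015),(.124,-.172,.015),(-.116,-.172,.015),(-.116,.172,.015),(.11,.067,.028),(.11,-.148,.028),(.1,.075,.028),(-.08,.075,.028)])]
J+=[("side",q,l) for q,l in zip([(65,210),(400,200),(472,540),(70,553)],[(-.116,.172,.015),(.124,.172,.015),(.124,-.172,.015),(-.116,-.172,.015)])]
for fz in(0,1):
    for sub in(J,J[:8],J[8:]):
        v,r=fit(sub,[.6,0,0,0][:3+fz],fz);print("jig",v,np.abs(r).max())
v,r=fit(J,[.6,0,0]);print(r)
h=.09;w=.1025
K=[("top",q,l) for q,l in zip([(296,165),(668,148),(690,470),(316,493)],[(h,w,.031),(h,-w,.031),(-h,-w,.031),(-h,w,.031)])]
K+=[("side",q,l) for q,l in zip([(101,297),(368,288),(411,490),(107,516)],[(-h,w,.031),(h,w,.031),(h,-w,.031),(-h,-w,.031)])]
for sub in(K,K[:4],K[4:]):
    k,r=fit(sub,[.6,0,0]);print("canvas",k,np.abs(r).max())
print("z-free",fit(K,[.6,0,0,0],True)[0])
print("tip",tri((97,263),(259,24)))
# expected tip
for n,q in(("top",(97,263)),("side",(259,24))): print(crop(n,q))
E
```

```text
jig [ 0.4731 -0.1759  0.0178] 1.8094693311066408
jig [ 0.4723 -0.1746  0.0204] 0.7449444402808183
jig [ 0.4739 -0.1808  0.0108] 1.1044834340884222
jig [ 0.4735 -0.1747  0.0164 -0.0058] 0.9225200995702494
jig [ 0.4739 -0.1754  0.0203 -0.0146] 0.6031937631884716
jig [ 0.4746 -0.1727  0.0112 -0.0072] 0.6884277961017347
[[ 0.0738 -0.7051]
 [ 0.3951 -0.5689]
 [ 0.4647  0.3875]
 [-0.0101  0.3344]
 [-0.019  -0.3936]
 [ 0.8059  0.156 ]
 [ 0.4205 -1.007 ]
 [ 0.6144 -0.0185]
 [-0.314  -0.9826]
 [-0.9967 -1.09  ]
 [ 0.7039 -1.8095]
 [-0.9382 -0.7423]]
canvas [ 0.4711 -0.233   0.0292] 1.8038242598997272
canvas [ 0.4699 -0.233   0.0339] 0.6606524717745685
canvas [ 0.4718 -0.2333  0.0234] 2.000693228791249
z-free [ 0.4711 -0.2327  0.0286 -0.0009]
tip [ 0.4894 -0.0235  0.1734]
[313.4286 182.1429]
[315.913  164.8261]
```

```bash
cat > mv.py <<'E'
import numpy as np,sys
from bench import read_state
def jig(x,y): c,s=np.cos(.018),np.sin(.018);return np.array([.4733+c*x-s*y,-.1755+s*x+c*y])
def yaw(q):
    from scipy.spatial.transform import Rotation as R
    y=R.from_quat(q).as_matrix()[:,1];return np.degrees(np.arctan2(y[1],y[0]))
def rows(ts,p=None,a=None):
    s=read_state();p=s["ee_pos"] if p is None else np.array(p);a=yaw(s["eef_rot"]) if a is None else a
    r=np.radians(a)
    for x,y,z,t in ts:
        d=np.array([x,y,z])-p
        print("0 0 %.3f %.4f %.4f %.4f"%(-np.radians(t-a),-np.sin(r)*d[0]+np.cos(r)*d[1],np.cos(r)*d[0]+np.sin(r)*d[1],-d[2]))
E
python3 - <<'E'
from mv import *
print(jig(-.115,-.0575))
rows([(.15,.56,.33,77),(.25,.48,.35,60),(.4,.35,.35,40),(.52,0,.35,0),(.52,-.1,.35,-30),(.42,-.25,.3,-60),(.36,-.235,.12,-89)])
E
```

```text
[ 0.35935357 -0.23506057]
0 0 0.002 -0.0214 -0.0453 -0.1082
0 0 0.299 -0.1367 -0.1010 -0.1282
0 0 0.648 -0.3119 -0.1943 -0.1282
0 0 1.346 -0.5069 -0.5088 -0.1282
0 0 1.870 -0.5292 -0.6062 -0.1282
0 0 2.393 -0.4651 -0.7748 -0.0782
0 0 2.899 -0.4033 -0.7735 0.1018
```

Emit:
play_rows(increments="0 0 0 -0.02 -0.045 -0.108 1; 0 0 0 -0.02 -0.045 -0.108 1; 0 0 0.15 -0.08 -0.07 -0.12 1; 0 0 0.3 -0.137 -0.10 -0.128 1; 0 0 0.3 -0.137 -0.10 -0.128 1; 0 0 0.45 -0.20 -0.13 -0.128 1; 0 0 0.6 -0.26 -0.165 -0.128 1; 0 0 0.648 -0.312 -0.194 -0.128 1")

```text
time: 0.9
ee_pos: [0.3652, 0.3816, 0.3504]
eef_rot: [0.425, 0.905, -0.0, -0.0]
ft_force: [-0.9, 0.8, 0.2]
width: 0.0868
grip_force: 0.0
```

Run:
```python
from mv import *
print(yaw(read_state()["eef_rot"]))
rows([(.44,.23,.35,20),(.52,0,.35,0),(.5,-.15,.32,-30),(.42,-.25,.25,-60)])
```

```text
39.677698722115984
0 0 0.343 -0.1644 -0.0392 0.0004
0 0 0.693 -0.3925 -0.1245 0.0004
0 0 1.216 -0.4952 -0.2356 0.0304
0 0 1.740 -0.5211 -0.3611 0.1004
```

Emit:
play_rows(increments="0 0 0.12 -0.05 -0.01 0 1; 0 0 0.25 -0.10 -0.02 0 1; 0 0 0.343 -0.147 -0.035 0 1; 0 0 0.45 -0.195 -0.05 0 1; 0 0 0.55 -0.24 -0.068 0 1; 0 0 0.62 -0.29 -0.085 0 1; 0 0 0.66 -0.34 -0.105 0 1; 0 0 0.693 -0.3925 -0.1245 0 1")

```text
time: 1.7
ee_pos: [0.5167, 0.0124, 0.3505]
eef_rot: [0.706, 0.708, 0.0, -0.0]
ft_force: [0.7, -0.5, -0.1]
width: 0.087
grip_force: 0.0
```

Run:
```python
from mv import *
s=read_state();print(s["ee_pos"],yaw(s["eef_rot"]),s["joint_positions"])
rows([(.5,-.15,.32,-30),(.43,-.25,.25,-60),(.36,-.235,.12,-89)])
```

```text
[0.51671685 0.0124496  0.35049   ] 0.20055549913237924 [-0.67764504  0.03668467  0.59046623  1.54972212 -0.02084426  1.56130656
 -0.08379367]
0 0 0.527 -0.1624 -0.0173 0.0305
0 0 1.051 -0.2621 -0.0876 0.1005
0 0 1.557 -0.2469 -0.1576 0.2305
```

Emit:
play_rows(increments="0 0 0.15 -0.045 0 0.01 1; 0 0 0.3 -0.09 -0.005 0.02 1; 0 0 0.45 -0.135 -0.012 0.03 1; 0 0 0.6 -0.18 -0.03 0.05 1; 0 0 0.75 -0.21 -0.05 0.07 1; 0 0 0.9 -0.24 -0.07 0.09 1; 0 0 1.05 -0.25 -0.088 0.10 1; 0 0 1.2 -0.25 -0.12 0.12 1")

```text
time: 2.5
ee_pos: [0.3976, -0.2378, 0.2302]
eef_rot: [0.983, 0.183, -0.0, 0.001]
ft_force: [0.5, -0.2, 1.2]
width: 0.0869
grip_force: 0.0
```

Run:
```python
from mv import *
s=read_state();print(s["ee_pos"],yaw(s["eef_rot"]),s["joint_positions"])
rows([(.36,-.235,.12,-89),(.36,-.235,.04,-89),(.36,-.235,.022,-89)])
```

```text
[ 0.39757841 -0.23777591  0.23024091] -68.95313386316657 [-0.42324409 -0.10665132  0.82497919  1.89211428  0.08230498  1.32192248
 -0.82481116]
0 0 0.350 -0.0341 -0.0161 0.1102
0 0 0.350 -0.0341 -0.0161 0.1902
0 0 0.350 -0.0341 -0.0161 0.2082
```

Emit:
play_rows(increments="0 0 0.15 -0.015 -0.007 0.04 1; 0 0 0.3 -0.034 -0.016 0.08 1; 0 0 0.35 -0.034 -0.016 0.12 1; 0 0 0.35 -0.034 -0.016 0.16 1; 0 0 0.35 -0.034 -0.016 0.16 1; 0 0 0.35 -0.034 -0.016 0.16 1")

```text
time: 3.1
ee_pos: [0.3601, -0.2339, 0.0711]
eef_rot: [1.0, 0.013, -0.001, 0.0]
ft_force: [0.2, 0.1, 0.4]
width: 0.0872
grip_force: 0.0
```

Run:
```python
from mv import *
s=read_state();print(s["ee_pos"],yaw(s["eef_rot"]),s["joint_positions"],s["ft_force"])
rows([(.358,-.235,.022,-89),(.388,-.2345,.022,-89)])
```

```text
[ 0.36011025 -0.23393887  0.07110644] -88.53638907654185 [-0.37448978  0.04468982  0.8749025   2.1611852  -0.04033994  0.95348506
 -1.02192634] [0.21354644 0.12604331 0.43558758]
0 0 0.008 -0.0021 0.0010 0.0491
0 0 0.008 0.0279 0.0013 0.0491
```

Emit:
play_rows(increments="0 0 0.008 -0.002 0.001 0.025 1; 0 0 0.008 -0.002 0.001 0.040 1; 0 0 0.008 -0.002 0.001 0.048 1; 0 0 0.008 -0.002 0.001 0.048 1; 0 0 0.008 -0.002 0.001 0.048 1")

```text
time: 3.6
ee_pos: [0.3594, -0.235, 0.0238]
eef_rot: [1.0, 0.009, 0.001, 0.0]
ft_force: [1.0, 0.3, 0.1]
width: 0.0868
grip_force: 0.0
```

```bash
cat > shot.py <<'E'
import sys,cv2,numpy as np
from bench import *
t=camera("top")["color"][145:230,300:410,::-1]; s=camera("side")["color"][160:290,260:375,::-1]
t=cv2.resize(t,None,fx=3.6,fy=3.6,interpolation=cv2.INTER_CUBIC);s=cv2.resize(s,None,fx=3.4,fy=3.4,interpolation=cv2.INTER_CUBIC)
o=np.zeros((max(t.shape[0],s.shape[0]),t.shape[1]+s.shape[1],3),np.uint8);o[:t.shape[0],:t.shape[1]]=t;o[:s.shape[0],t.shape[1]:]=s
cv2.imwrite(sys.argv[1],o)
E
python3 shot.py pics/a1.png
```

```text
(no output)
```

View pics/a1.png

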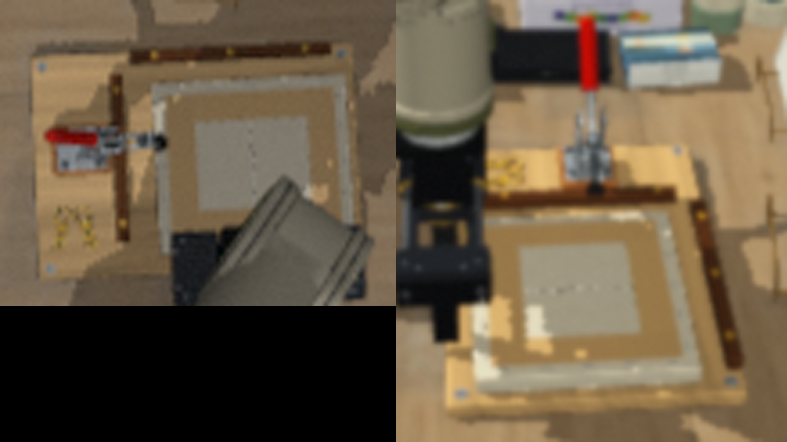

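The picture shows the fingers standing on the near rim, just in front of the canvas's near edge (side view about (445,325)). The canvas is untouched. Now I push it away from the robot.

Emit:
play_rows(increments="0 0 0 0.005 0 0 1; 0 0 0 0.010 0 0 1; 0 0 0 0.015 0 0 1; 0 0 0 0.019 0.0 0 1; 0 0 0 0.023 0 0 1; 0 0 0 0.027 0 0 1; 0 0 0 0.030 0 0 1; 0 0 0 0.030 0 0 1")

```text
time: 4.5
ee_pos: [0.3893, -0.2342, 0.0226]
eef_rot: [1.0, 0.009, 0.0, 0.0]
ft_force: [-0.4, 0.2, -0.4]
width: 0.0872
grip_force: 0.0
```

Emit:
play_rows(increments="0 0 0 0.002 0 0 1; 0 0 0 0.004 0 0 1; 0 0 0 0.005 0 0 1; 0 0 0 0.006 0 0 1; 0 0 0 0.007 0 0 1; 0 0 0 0.008 0 0 1; 0 0 0 0.008 0 0 1")

```text
time: 5.2
ee_pos: [0.3928, -0.2341, 0.0219]
eef_rot: [1.0, 0.008, -0.003, -0.001]
ft_force: [-18.2, 1.1, 15.6]
width: 0.0871
grip_force: 9.2
```

Contact with the far fence. I'll back off and rise.

Emit:
play_rows(increments="0 0 0 -0.01 0 0 1; 0 0 0 -0.025 0 0 1; 0 0 0 -0.025 0 -0.03 1; 0 0 0 -0.025 0 -0.08 1; 0 0 0 -0.025 0 -0.10 1; 0 0 0 -0.025 0 -0.10 1")

```text
time: 5.8
ee_pos: [0.3739, -0.2349, 0.1254]
eef_rot: [1.0, 0.009, 0.004, -0.0]
ft_force: [0.8, -0.1, -0.9]
width: 0.0871
grip_force: 0.0
```

```bash
python3 - <<'E'
from mv import *
import cv2
from bench import camera
s=read_state();print(s["ee_pos"],yaw(s["eef_rot"]),s["ft_force"])
x,y=jig(.02,-.184);print(x,y)
rows([(.43,-.33,.12,-60),(x,y,.12,1),(x,y,.07,1)])
E
python3 shot.py pics/a2.png
```

```text
[ 0.37385321 -0.23488752  0.12535589] -88.95857717808305 [ 0.77533767 -0.08488723 -0.85464934]
0.49660858124237633 -0.35911021224449236
0 0 -0.505 0.0544 0.0961 0.0054
0 0 -1.570 0.1205 0.1264 0.0054
0 0 -1.570 0.1205 0.1264 0.0554
```

View pics/a2.png

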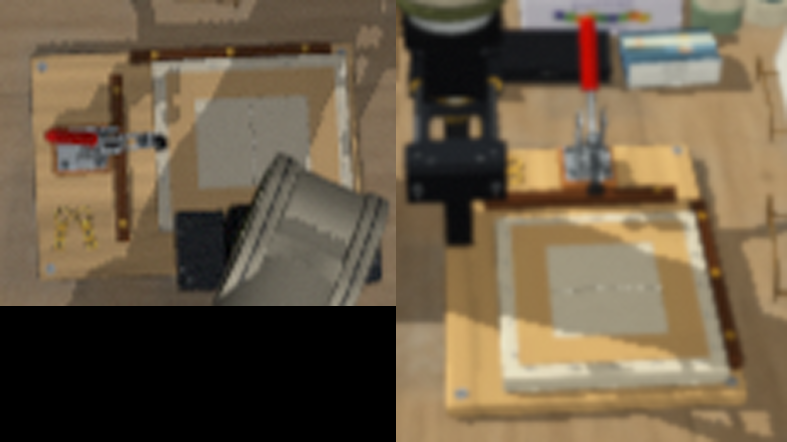

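The canvas now stands flush against the far fence (side view edge about (705,215) to (735,370)), with a gap left to the left fence. I'll go round to its right edge.

Emit:
play_rows(increments="0 0 -0.14 0.018 0.032 0.005 1; 0 0 -0.29 0.036 0.064 0.005 1; 0 0 -0.44 0.05 0.09 0.005 1; 0 0 -0.59 0.068 0.10 0.005 1; 0 0 -0.74 0.08 0.11 0.005 1; 0 0 -0.89 0.095 0.12 0.005 1; 0 0 -1.04 0.11 0.126 0.005 1; 0 0 -1.19 0.12 0.126 0.005 1")

```text
time: 6.7
ee_pos: [0.4935, -0.3589, 0.1149]
eef_rot: [0.855, 0.519, -0.001, -0.001]
ft_force: [-0.4, -0.3, -0.3]
width: 0.0872
grip_force: 0.0
```

Run:
```python
from mv import *
s=read_state();print(s["ee_pos"],yaw(s["eef_rot"]),s["joint_positions"])
x,y=jig(.02,-.184)
rows([(x,y,.08,1)])
```

```text
[ 0.49346278 -0.3589297   0.1149097 ] -27.534381753890802 [-0.00850837  0.45597801  0.72515049  1.66237783 -0.32399655  1.15038224
  0.32002735]
0 0 -0.498 0.0013 0.0029 0.0349
```

Emit:
play_rows(increments="0 0 -0.13 0.001 0.002 0.01 1; 0 0 -0.26 0.001 0.002 0.02 1; 0 0 -0.39 0.001 0.002 0.035 1; 0 0 -0.48 0.001 0.002 0.035 1; 0 0 -0.48 0.001 0.002 0.06 1; 0 0 -0.48 0.001 0.002 0.06 1; 0 0 -0.48 0.001 0.002 0.06 1")

```text
time: 7.4
ee_pos: [0.4949, -0.3581, 0.0561]
eef_rot: [0.709, 0.705, -0.001, -0.001]
ft_force: [0.6, 0.4, 1.2]
width: 0.087
grip_force: 0.0
```

Run:
```python
from mv import *
s=read_state();print(s["ee_pos"],yaw(s["eef_rot"]))
x,y=jig(.02,-.184)
rows([(x,y,.023,1)])
```

```text
[ 0.49490713 -0.35808287  0.05611464] -0.37335072006107217
0 0 -0.024 -0.0010 0.0017 0.0331
```

Emit:
play_rows(increments="0 0 -0.024 -0.001 0.001 0.02 1; 0 0 -0.024 -0.001 0.001 0.032 1; 0 0 -0.024 -0.001 0.001 0.032 1; 0 0 -0.024 0.004 0.001 0.032 1; 0 0 -0.024 0.009 0.001 0.032 1; 0 0 -0.024 0.014 0.001 0.032 1; 0 0 -0.024 0.018 0.001 0.032 1; 0 0 -0.024 0.022 0.001 0.032 1")

```text
time: 8.2
ee_pos: [0.4973, -0.3368, 0.0262]
eef_rot: [0.701, 0.713, -0.0, 0.001]
ft_force: [-0.8, -3.9, 2.7]
width: 0.0871
grip_force: 2.0
```

Emit:
play_rows(increments="0 0 0 0.004 0 0 1; 0 0 0 0.008 0 0 1; 0 0 0 0.011 0 0 1; 0 0 0 0.014 0 0 1; 0 0 0 0.016 0 0 1; 0 0 0 0.017 0 0 1; 0 0 0 0.017 0 0 1")

```text
time: 8.9
ee_pos: [0.497, -0.32, 0.0261]
eef_rot: [0.701, 0.713, -0.0, 0.001]
ft_force: [-0.5, -5.3, 4.8]
width: 0.0868
grip_force: 2.4
```

Emit:
play_rows(increments="0 0 0 0.002 0 0 1; 0 0 0 0.004 0 0 1; 0 0 0 0.006 0 0 1; 0 0 0 0.008 0 0 1; 0 0 0 0.009 0 0 1; 0 0 0 0.009 0 0 1")

```text
time: 9.5
ee_pos: [0.4973, -0.3145, 0.0267]
eef_rot: [0.701, 0.713, -0.001, 0.004]
ft_force: [4.7, -17.0, -1.1]
width: 0.0872
grip_force: 8.3
```

At the left fence: the arm stopped at y = -0.3145 with 17 N, as predicted. I'll back off, rise and look.

Emit:
play_rows(increments="0 0 0 -0.005 0 0 1; 0 0 0 -0.025 0 0 1; 0 0 0 -0.025 0 -0.04 1; 0 0 0 -0.025 0 -0.09 1; 0 0 0 -0.045 0 -0.14 1; 0 0 0 -0.065 0 -0.18 1; 0 0 0 -0.065 0 -0.18 1")

```text
time: 10.2
ee_pos: [0.4987, -0.3789, 0.2115]
eef_rot: [0.702, 0.713, 0.001, 0.004]
ft_force: [-0.5, -0.4, -0.4]
width: 0.0866
grip_force: 0.0
```

```bash
python3 shot.py pics/a3.png
```

```text
(no output)
```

View pics/a3.png

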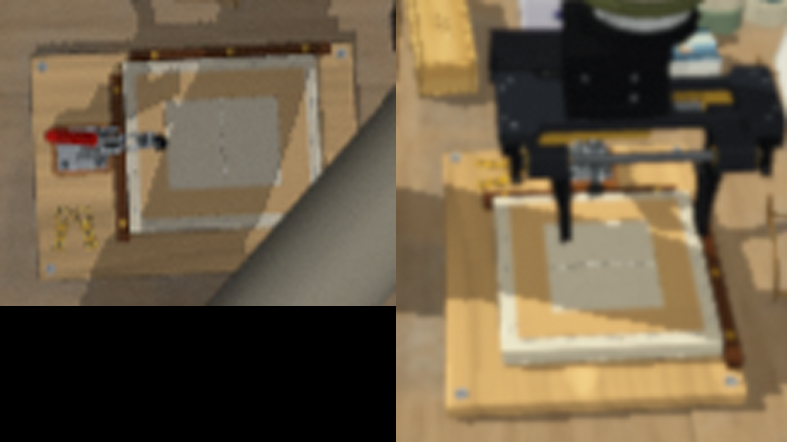

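The canvas is flush left. In the side view a slight gap at the far fence can't be ruled out (around (722,350)), so I'll give it one more gentle push away.

Run:
```python
from mv import *
rows([(.43,-.3,.17,-45),(.372,-.205,.10,-89)])
```

```text
0 0 0.804 0.0761 -0.0665 0.0356
0 0 1.571 0.1722 -0.1228 0.1056
```

Emit:
play_rows(increments="0 0 0.14 0.01 -0.012 0.01 1; 0 0 0.29 0.025 -0.025 0.02 1; 0 0 0.44 0.04 -0.04 0.03 1; 0 0 0.59 0.055 -0.053 0.035 1; 0 0 0.74 0.07 -0.066 0.035 1; 0 0 0.89 0.10 -0.09 0.04 1; 0 0 1.04 0.13 -0.123 0.05 1; 0 0 1.19 0.16 -0.123 0.06 1")

```text
time: 11.1
ee_pos: [0.37, -0.221, 0.1453]
eef_rot: [0.974, 0.227, -0.001, -0.002]
ft_force: [0.6, 1.0, -0.2]
width: 0.0869
grip_force: 0.0
```

Run:
```python
from mv import *
s=read_state();print(s["ee_pos"],yaw(s["eef_rot"]))
rows([(.370,-.205,.06,-89)])
```

```text
[ 0.36995451 -0.22097661  0.14532877] -63.775937433942836
0 0 0.440 0.0071 -0.0143 0.0853
```

Emit:
play_rows(increments="0 0 0.13 0.003 -0.01 0.02 1; 0 0 0.26 0.003 -0.01 0.05 1; 0 0 0.42 0.003 -0.012 0.07 1; 0 0 0.42 0.003 -0.012 0.085 1; 0 0 0.42 0.003 -0.012 0.085 1; 0 0 0.42 0.003 -0.012 0.085 1")

```text
time: 11.7
ee_pos: [0.3696, -0.21, 0.0618]
eef_rot: [1.0, 0.022, -0.001, -0.001]
ft_force: [0.4, 0.6, 0.3]
width: 0.087
grip_force: 0.0
```

Run:
```python
from mv import *
s=read_state();print(s["ee_pos"],yaw(s["eef_rot"]))
rows([(.372,-.205,.025,-89)])
```

```text
[ 0.36959196 -0.2100448   0.06183054] -87.4530755826486
0 0 0.027 0.0026 -0.0049 0.0368
```

Emit:
play_rows(increments="0 0 0.027 0 -0.004 0.02 1; 0 0 0.027 0 -0.004 0.036 1; 0 0 0.027 0 -0.004 0.036 1; 0 0 0.027 0.006 -0.004 0.036 1; 0 0 0.027 0.012 -0.004 0.036 1; 0 0 0.027 0.016 -0.004 0.036 1; 0 0 0.027 0.019 -0.004 0.036 1; 0 0 0.027 0.020 -0.004 0.036 1")

```text
time: 12.5
ee_pos: [0.3907, -0.206, 0.0266]
eef_rot: [1.0, 0.008, -0.0, -0.0]
ft_force: [-0.1, -0.2, 1.0]
width: 0.0869
grip_force: 0.0
```

Emit:
play_rows(increments="0 0 0 0.001 0 0 1; 0 0 0 0.002 0 0 1; 0 0 0 0.003 0 0 1; 0 0 0 0.004 0 0 1; 0 0 0 0.005 0 0 1; 0 0 0 0.005 0 0 1")

```text
time: 13.1
ee_pos: [0.3925, -0.2059, 0.0258]
eef_rot: [1.0, 0.008, -0.003, -0.001]
ft_force: [-12.1, -0.8, 10.0]
width: 0.0872
grip_force: 6.0
```

It was flush already: contact at the same x as before. Now to the lever: back off, rise, close the fingers.

Emit:
play_rows(increments="0 0 0 -0.005 0 0 1; 0 0 0 -0.022 0 0 1; 0 0 0 -0.022 0 -0.04 0.5; 0 0 0 -0.022 0 -0.09 0; 0 0 0 -0.022 0 -0.14 0; 0 0 0 -0.022 0 -0.19 0; 0 0 0 -0.022 0 -0.24 0; 0 0 0 -0.022 0 -0.28 0")

```text
time: 13.9
ee_pos: [0.3734, -0.2067, 0.3095]
eef_rot: [1.0, 0.008, 0.002, -0.001]
ft_force: [1.5, -0.3, -0.0]
width: 0.0469
grip_force: 0.0
```

Run:
```python
from mv import *
s=read_state();print(s["ee_pos"],yaw(s["eef_rot"]),s["width"])
rows([(.46,-.12,.3,-50),(.49,.025,.30,1)])
```

```text
[ 0.37337523 -0.20667283  0.30947569] -89.12645868060396 0.046926670065898644
0 0 -0.683 0.0879 -0.0853 0.0095
0 0 -1.573 0.1201 -0.2299 0.0095
```

Emit:
play_rows(increments="0 0 -0.14 0.03 -0.02 0 0; 0 0 -0.29 0.055 -0.04 0 0; 0 0 -0.44 0.07 -0.06 0 0; 0 0 -0.59 0.085 -0.085 0 0; 0 0 -0.74 0.095 -0.12 0 0; 0 0 -0.89 0.105 -0.155 0 0; 0 0 -1.04 0.115 -0.19 0 0; 0 0 -1.19 0.12 -0.23 0 0")

```text
time: 14.7
ee_pos: [0.4902, 0.0264, 0.3065]
eef_rot: [0.822, 0.569, 0.0, -0.0]
ft_force: [0.7, 0.2, 0.2]
width: 0.0004
grip_force: 0.0
```

Run:
```python
from mv import *
s=read_state();print(s["ee_pos"],yaw(s["eef_rot"]),s["width"])
rows([(.49,.025,.25,1)])
```

```text
[0.49015427 0.02641725 0.30649024] -20.63137274663696 0.0003724472500689728
0 0 -0.378 -0.0014 0.0004 0.0565
```

Emit:
play_rows(increments="0 0 -0.13 0 0 0.03 0; 0 0 -0.26 0 0 0.06 0; 0 0 -0.378 0 0 0.09 0; 0 0 -0.378 0 0 0.12 0; 0 0 -0.378 0 0 0.15 0; 0 0 -0.378 0 0 0.158 0; 0 0 -0.378 0 0 0.158 0; 0 0 -0.378 0 0 0.158 0")

```text
time: 15.5
ee_pos: [0.4904, 0.0256, 0.1498]
eef_rot: [0.703, 0.712, 0.001, 0.0]
ft_force: [0.6, -0.4, 0.5]
width: 0.0005
grip_force: 0.0
```

```bash
python3 - <<'E'
from mv import *
s=read_state();print(s["ee_pos"],yaw(s["eef_rot"]))
E
python3 shot.py pics/a4.png
```

```text
[0.49042407 0.02556504 0.14983002] 0.7263443368689573
```

View pics/a4.png

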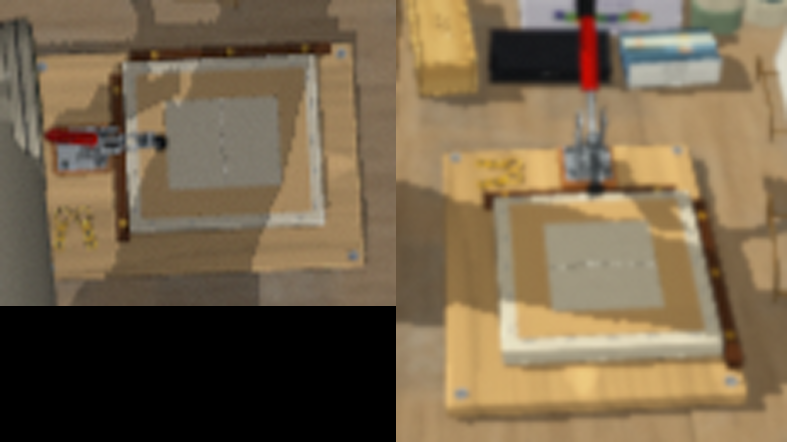

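The canvas sits square in the corner, and the closed fingers stand behind the red lever (side view (588,8)). Now I push the lever over.

Emit:
play_rows(increments="0 0 0 -0.015 0 0 0; 0 0 0 -0.028 0 0 0; 0 0 0 -0.036 0 0 0; 0 0 0 -0.044 0 0 0; 0 0 0 -0.052 0 0 0; 0 0 0 -0.060 0 0 0; 0 0 0 -0.067 0 0 0; 0 0 0 -0.074 0 0 0")

```text
time: 16.4
ee_pos: [0.4906, -0.0488, 0.1484]
eef_rot: [0.702, 0.712, 0.0, -0.0]
ft_force: [-0.7, 1.3, 1.2]
width: 0.0008
grip_force: 1.0
```

Emit:
play_rows(increments="0 0 0 -0.006 0 0 0; 0 0 0 -0.012 0 0 0; 0 0 0 -0.017 0 0 0; 0 0 0 -0.022 0 0 0; 0 0 0 -0.026 0 0 0; 0 0 0 -0.030 0 0 0; 0 0 0 -0.030 0 0 0")

```text
time: 17.1
ee_pos: [0.4908, -0.0746, 0.1482]
eef_rot: [0.701, 0.713, 0.002, -0.003]
ft_force: [-1.8, 15.0, 1.8]
width: 0.0006
grip_force: 7.4
```

15 N at about where the locked lever's face should be, so it has probably snapped over. I'll retreat and look.

Emit:
play_rows(increments="0 0 0 0.02 0 0 0; 0 0 0 0.06 0 0 0; 0 0 0 0.10 0 0 0; 0 0 0 0.10 0 -0.04 0; 0 0 0 0.10 0 -0.09 0; 0 0 0 0.10 0 -0.12 0; 0 0 0 0.10 0 -0.12 0")

```text
time: 17.8
ee_pos: [0.4917, 0.0214, 0.2727]
eef_rot: [0.703, 0.712, 0.003, 0.001]
ft_force: [0.2, -0.2, -0.7]
width: 0.0004
grip_force: 0.0
```

```bash
python3 shot.py pics/a5.png
```

```text
(no output)
```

View pics/a5.png

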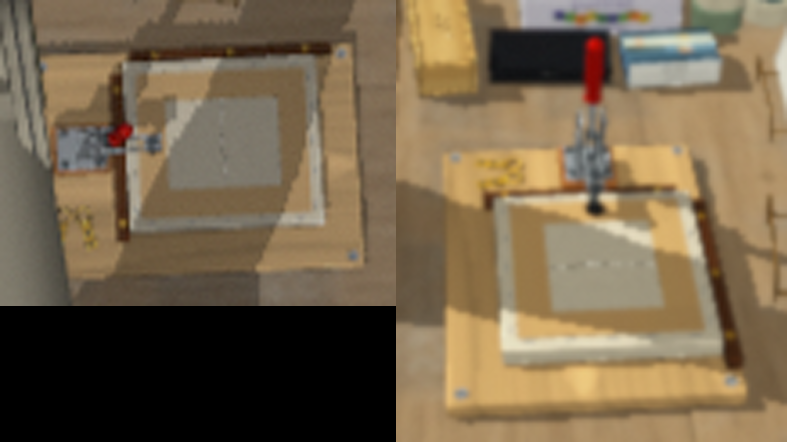

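The lever is over (tip at top (126,130), side (594,40)) and the pad is down at side (596,207). The canvas is still in the corner. I'll check the angle by triangulation.

Run:
```python
from h import *
t=tri((247,251),(268,54));print(t, "angle", .698-np.arcsin((t[1]+.086)/.0975))
```

```text
[ 0.49055552 -0.09820528  0.19524573] angle 0.8235116609204903
```

```bash
python3 -c "
from bench import *
print(close_job())"
```

```text
the job is handed in; nothing more can be done
None
```

I pushed the canvas flush into the corner of both fences, snapped the clamp lever past centre with its pad down on the canvas, left the other things alone and handed the job in at about 18 s; the pad force was not measured, and the hand-in returned no verdict.

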